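Set out the jeweller's bench pin

TASK

Slide the vise's jaw open by its upright post until it stops (about 3 cm), lift the slotted wooden board out and lay it flat on the wooden block, pointing straight out along the block's middle, slotted nose away from the robot, with the scored line at least 5 cm back from the block's far edge. Then slide it outward along the block until the scored line is over that far edge; so far out it would tip off, so finish while still holding it with the fingers, level and pressed down lightly on the block. Do not drop it, and leave the other tools, bowls and the anvil where they are.

Things in the scene. Friction and masses are not known exactly. Their poses are not given: they have to be found in the camera images.
- vise: dark steel vise fixed to the table, left or right. Origin: centre of its underside; x along the board, away from the robot, y along the jaw's travel. Base plate 190 x 150 x 15 mm (y -60 to +90). A bed rib 36 mm wide, top at z 45 mm, carries the board, whose sides are free to below it. Jaws only at x +20 to +70 mm, top at z 76 mm; fixed jaw at y -55 to -25 mm, sliding jaw at +y
- jaw (a joint): travel of the sliding jaw (m): 0 closed on the board, grows towards the vise's +y, 0.035 fully open. Starts at 0 to 0.004; stays where left; slides with about 3 to 5 N. Its lip reaches 9 mm over the board's top and keeps it in until the jaw is open
- jaw_post (a point): centre of the upright steel post on top of the sliding jaw, by which it is slid; post 20 (vise x) x 16 (vise y) mm, this point 98 mm above the table, 22 mm above the jaw's top, 19 mm below the post's top. Axes as the vise
- board_center (a point): centre (half-way up) of the pale wooden board, 220 (x) x 50 (y) x 20 mm, 0.12 to 0.24 kg. Nose (+x end) has an open slot 14 mm wide, 55 mm deep. At the start it lies flat in the vise, nose away from the robot, x along the vise's x, this centre 55 mm above the table. Centre of mass about 6 mm behind this point (-x)
- board_line (a point): middle of the dark line scored across the board, 30 mm behind the board's centre (140 mm from the nose tip, 80 mm from the tail), half-way up the thickness. Axes as the board
- block: brown wooden block fixed to the table on the other side from the vise, 200 (x) x 110 (y) x 60 mm high, turned a little. Origin at the centre of its underside, x pointing away from the robot; its far edge is the top edge at x = +100 mm, the top at z = 60 mm
- catch_bowl: steel bowl with brass bits, 80 mm across, 26 mm high, standing on the table under the place where the board will overhang; leave alone. Origin at its underside
- bowl_mid: steel bowl with green beads, 80 mm across, 26 mm high, on the table near the middle; leave alone. Origin at its underside
- bowl_left: steel bowl with white beads, 80 mm across, 26 mm high, at the left; leave alone. Origin at its underside
- hammer: hammer lying at the left; leave alone
- mandrel: steel ring mandrel with a dark wooden grip, 290 mm long over all, lying at the right; leave alone
- screwdriver: screwdriver lying at the right; leave alone
- anvil: round steel anvil, 70 mm across and 34 mm high, on the table nearest the robot; leave alone. Origin at its underside
Mind the look-alikes: they are no part of the job. Leave any purple look-alike of the part that bears board_center alone. Of the things that look like the block, take the one that is farthest to the robot's right at the start.

How it is judged:
By the outcome, as a careful person would: the job done as asked, in the order asked, and still so for the second after the job is handed in, while the arm keeps its last pose, push and grip.
It also fails if it takes over 54 s, if anything falls off the work surface, if the arm or the gripper's body presses on something with over 40 N, if the wrist force passes 120 N, or if a joint passes its speed limit or range.

ROBOT

A 7-joint arm with a two-finger parallel gripper is mounted at the origin on the work surface. World frame = base frame: x ahead of the robot, y to its left, z up, the work surface at z = 0. Lengths are in m, angles in rad, forces in N, time in s.
With the tool pointing down it reaches from about 0.35 to 0.9 m from the base axis. Payload 8.1 kg.
Tool frame: the origin (TCP) lies on the centre line of the jaws, within the pads' length; the fingertips stand 19 mm ahead of it and the grasp point (between the pads) is the TCP (arm.nose_length is the distance from the TCP to the fingertips, in m); z points along the fingers, y is the line along which they close (so a half turn about z gives the same grasp; the last joint's range is limited). The gripper opens to 85 mm and grips with 20 to 120 N. Pads are 22 mm wide; open, the fingers measure 114 mm over their backs; the gripper's body (76 mm by 85 mm) begins 54 mm behind the grasp point. The pads swing forward as they close: fully open they stand 13 mm farther back than shut.
Start: joints at [1.233, 0.434, 0.025, 1.573, -0.012, 1.134, -0.075], TCP at [0.145, -0.608, 0.25] pointing down, gripper open.
Joint ranges: [-2.62, 2.62], [-0.44, 2.09], [-1.27, 1.32], [0.08, 2.57], [-1.32, 4.46], [0.12, 2], [-2.74, 2.74]. Speed limits (rad/s): [2.22, 2.22, 3.01, 3.01, 3.14, 3.14, 3.14].

INTERFACE

Orientations are given as a unit quaternion [x, y, z, w].
In Python, from rig import arm gives the robot as it stands. Calls block until the motion is done:
- arm.move_pose(position, orientation): joint-space move of the TCP to a pose.
- arm.move_l(position, speed=0.15, ori=None, force_limit=None): straight line of the TCP; ori=None keeps the orientation; speed is the mean speed in m/s. With force_limit (N) it stops when the force on the tool has changed by that much, and returns True; else False.
- arm.movej(angles): joint-space move.
- arm.gripper_to(opening): finger opening in m; the grip force is fixed at half the most; returns when the fingers have stopped.
- arm.wait(seconds).
- arm.inverse_kinematics(position, orientation): joint angles nearest the present ones, or None.
- arm.read_camera(name): name is "scene" or "top" or "wrist"; returns (picture, depth): 420x560x3 uint8, red, green, blue; 420x560 float32, m along the optical axis (not along the pixel's ray), 0 where there is no reading.
- arm.camera_info(name): a dict with "fx", "fy", "cx", "cy" (pixels), "rvec" (rotation vector, rad) and "tvec" (3), from world to camera coordinates, as OpenCV has them. Camera axes: x right, y down, z forward; pixel columns grow to the right and rows downward; lengths in m; the calibration is good to about 2 mm. A picture is of the moment at which its call begins: read the wrist's pose just before it. camera_info takes no time and is no camera call; for the wrist camera it gives the pose at the moment of the call.
A pose or a line that the arm cannot do raises arm.MotionError and nothing moves.
- arm.sign_off(): hands the job in; it is judged then, once.
Readings, each from a call of its own:
- arm.get_time_s(): time.
- arm.get_joint_pos(): joint angles.
- arm.get_joint_velocities(): joint speeds.
- arm.get_effort(): joint torques, N m.
- arm.get_eef_pos(): TCP position.
- arm.get_tcp_rot(): TCP orientation.
- arm.get_force(): force on the tool from outside, world axes, zero at the start.
- arm.get_wrist_torque(): the same for the moment, N m.
- arm.get_gripper_width(): finger opening in m.
- arm.get_gripper_force(): force on a finger pad.
Only numpy, scipy, OpenCV 4.12 (cv2) and the standard library are available. Lean on these libraries where they do the work, as an engineer would, in place of code of your own. Each camera call takes 0.05 s, during which the arm holds its last target. There are 200 camera calls.

## Working session

There is one attempt and no reset: what is moved stays moved. The work goes in short steps, each a Python script; the robot and the scene stay as the last script left them, time stands still between calls to the robot, and variables do not carry over. Pictures are saved under pics/ and viewed, at most 10 in all, crops included, and the job is handed in when it is done.

```bash
ls; mkdir -p pics; cat > h.py <<'E'
import numpy as np, cv2
from scipy.spatial.transform import Rotation as R
from rig import arm
def cam(n):
    i=arm.camera_info(n); p,d=arm.read_camera(n)
    return p,d,i
def ray(i,u,v,z):
    Rm=cv2.Rodrigues(np.array(i['rvec'],float))[0]; t=np.array(i['tvec'],float).ravel()
    c=-Rm.T@t; d=Rm.T@np.array([(u-i['cx'])/i['fx'],(v-i['cy'])/i['fy'],1.])
    return c+d*(z-c[2])/d[2]
def cloud(d,i):
    Rm=cv2.Rodrigues(np.array(i['rvec'],float))[0]; t=np.array(i['tvec'],float).ravel()
    v,u=np.mgrid[:d.shape[0],:d.shape[1]]
    P=np.stack([(u-i['cx'])/i['fx']*d,(v-i['cy'])/i['fy']*d,d],-1)
    return (P-t)@Rm
def save(n,p): cv2.imwrite('pics/'+n,cv2.cvtColor(p,cv2.COLOR_RGB2BGR))
def down(yaw): # tool z down, tool x at yaw
    return (R.from_euler('z',yaw)*R.from_euler('x',np.pi)).as_quat()
E
python3 - <<'E'
from h import *
for n in('top','scene'):
    p,d,i=cam(n); save(n+'0.png',p); np.savez(n+'0.npz',p=p,d=d,**i)
    print(n,i, ray(i,280,210,0))
print(arm.get_tcp_rot(),arm.get_eef_pos(),arm.get_time_s(),R.from_quat(arm.get_tcp_rot()).as_matrix().round(2))
E
```

```text
pics
top {'fx': 472.59309326405435, 'fy': 472.59309326405435, 'cx': 270.4772498541281, 'cy': 210.8494157212321, 'rvec': array([ 2.17888323, -2.19248298,  0.06506564]), 'tvec': array([-0.01205829,  0.45175325,  1.42965796])} [ 0.45506342 -0.04420566  0.        ]
scene {'fx': 529.3328357126661, 'fy': 529.3328357126661, 'cx': 281.00744072720573, 'cy': 208.61500885263067, 'rvec': array([ 1.61629941,  2.08445439, -0.70393535]), 'tvec': array([ 0.15140411, -0.26277458,  1.92997215])} [ 0.36775782 -0.06671673  0.        ]
[ 9.93121908e-01  1.17082937e-01 -1.50547517e-04 -6.62330290e-04] [ 0.14525363 -0.60747136  0.24963054] 0.1 [[ 0.97  0.23 -0.  ]
 [ 0.23 -0.97  0.  ]
 [-0.   -0.   -1.  ]]
```

View pics/top0.png

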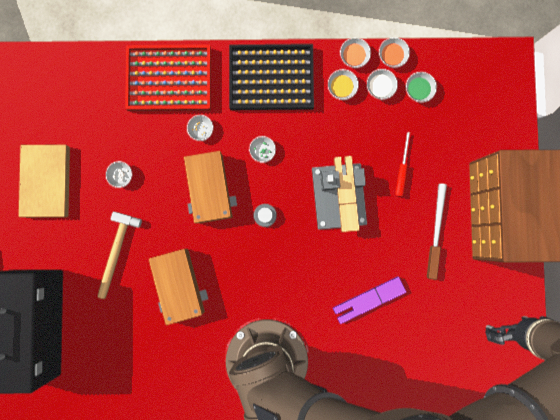

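View pics/scene0.png

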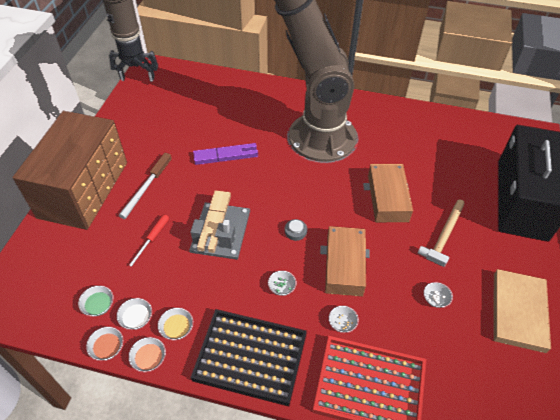

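The top view shows the candidates. The blocks are at (208,187) and (175,287); the right-hand one is (208,187), with the catch bowl in front at (200,127). The boards are the pale one in the vise at (347,195) and the purple look-alike at (370,300), which I leave alone. The jaw post is at about (330,180), on the vise's left (+y) side.

```bash
cat > m.py <<'E'
from h import *
z=np.load('top0.npz'); p,d=z['p'],z['d']; i={k:z[k] for k in('fx','fy','cx','cy','rvec','tvec')}
for k in('fx','fy','cx','cy'): i[k]=float(i[k])
P=cloud(d,i); hsv=cv2.cvtColor(p,cv2.COLOR_RGB2HSV)
def roi(u0,u1,v0,v1):
    m=np.zeros(d.shape,bool); m[v0:v1,u0:u1]=1; return m
def rect(m,zz,name):
    m=cv2.morphologyEx(m.astype(np.uint8),cv2.MORPH_OPEN,np.ones((3,3)))
    v,u=np.nonzero(m); pts=np.array([ray(i,a,b,zz)[:2] for a,b in zip(u,v)],np.float32)
    r=cv2.minAreaRect(pts); print(name,len(u),'medz',np.median(P[...,2][m>0]).round(4),'rect',np.round(r[0],4),np.round(r[1],4),round(r[2],2),'\n',cv2.boxPoints(r).round(4).tolist())
Z=P[...,2]
rect(roi(170,250,140,235)&(Z>.05)&(Z<.07)&(hsv[...,0]>5)&(hsv[...,0]<25),.06,'block')
rect(roi(325,370,145,240)&(hsv[...,0]>12)&(hsv[...,0]<25)&(hsv[...,1]>70)&(hsv[...,2]>120),.065,'board')
rect(roi(305,370,145,240)&(Z>.005)&(Z<.025),.015,'base')
m=roi(305,370,145,240)&(Z>.105); print('post',m.sum(),P[m].mean(0),P[m].min(0),P[m].max(0))
m=roi(305,370,145,240)&(Z>.07)&(Z<.083); print('jaws',m.sum(),P[m].mean(0),P[m].min(0),P[m].max(0))
for n,b in dict(catch=(185,216,112,142),mid=(248,278,134,164),anvil=(250,280,202,230)).items():
    m=roi(*b)&(Z>.012); print(n,P[m].mean(0).round(3),P[m].max(0).round(3))
c=np.hstack([cv2.resize(p[145:240,300:380],None,fx=5,fy=5,interpolation=cv2.INTER_CUBIC),cv2.resize(p[145:240,175:250],None,fx=5,fy=5,interpolation=cv2.INTER_CUBIC)])
save('crop.png',c)
E
python3 m.py
```

```text
block 2461 medz 0.0603 rect [0.5239 0.1729] [0.1999 0.1106] 9.22 
 [[0.4163999855518341, 0.21150000393390656], [0.4341000020503998, 0.1023000031709671], [0.6315000057220459, 0.13439999520778656], [0.6136999726295471, 0.2434999942779541]]
board 1138 medz 0.0648 rect [ 0.4997 -0.2386] [0.2193 0.0535] 4.97 
 [[0.3880999982357025, -0.22139999270439148], [0.3928000032901764, -0.27469998598098755], [0.611299991607666, -0.2556999921798706], [0.6065999865531921, -0.20239999890327454]]
base 1501 medz 0.0154 rect [ 0.4977 -0.2239] [0.1898 0.152 ] 4.9 
 [[0.396699994802475, -0.15629999339580536], [0.4097000062465668, -0.3077000081539154], [0.598800003528595, -0.2915000021457672], [0.5857999920845032, -0.14000000059604645]]
post 69 [ 0.4679561  -0.12243506  0.64049783] [ 0.35779613 -0.1945393   0.10835126] [ 0.54932527 -0.02252639  1.45589244]
jaws 454 [ 0.53618393 -0.23090149  0.07554749] [ 0.39321781 -0.29318081  0.07002038] [ 0.60555651 -0.16717571  0.0829504 ]
catch [0.707 0.199 0.059] [0.748 0.24  1.456]
mid [0.643 0.009 0.037] [0.681 0.047 1.456]
anvil [0.44  0.002 0.03 ] [0.473 0.035 1.456]
```

View pics/crop.png

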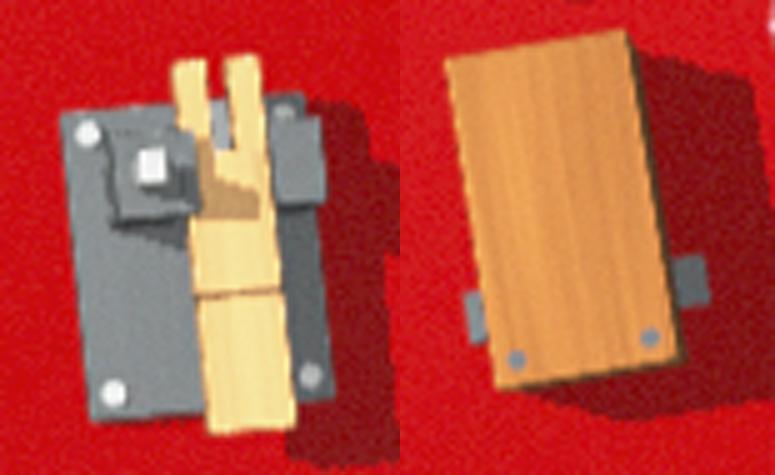

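The crop shows the pale board in the vise, with its scored line at crop (238,292). The jaw post is at crop (152,165) and the chosen block is on the right, its far edge at the top. The fitted sizes agree with those given: 219x53, 200x111 and 190x152 mm. Next I open the jaw.

```bash
python3 - <<'E'
from h import *
z=np.load('top0.npz'); i={k:z[k] for k in('fx','fy','cx','cy','rvec','tvec')}
post=ray(i,300+152/5,145+165/5,.117)
yaw=np.radians(4.95); ex=np.array([np.cos(yaw),np.sin(yaw),0]); ey=np.array([-ex[1],ex[0],0])
o=np.array([.499,-.2388,0]); q=post-o
print('post',post,'in vise',q@ex,q@ey)
assert abs(q@ex-.045)<.01 and .03<q@ey<.07
post=o+.045*ex+(q@ey)*ey   # x by drawing
Q=down(yaw)
post[2]=.2; arm.move_pose(post,Q)
post[2]=.104; print(arm.move_l(post,.12,force_limit=15), arm.get_eef_pos())
arm.gripper_to(0.0); print('w',arm.get_gripper_width(),arm.get_eef_pos(),arm.get_force())
p,d,i=cam('wrist'); 
hit=arm.move_l(post+.040*ey,.05,force_limit=14)
e=arm.get_eef_pos(); print('hit',hit,(e-post)@ey,arm.get_force(),arm.get_time_s())
p,d,i=cam('scene'); save('open.png',cv2.resize(p[180:270,180:270],None,fx=6,fy=6))
np.save('post.npy',post)
E
```

```text
post [ 0.53772457 -0.18675512  0.117     ] in vise 0.04307091008633049 0.048509367824673195
False [ 0.54014995 -0.18675314  0.10464804]
w 0.01509794930780912 [ 0.5397284  -0.18670398  0.10430556] [-1.98324598 -0.03279756  4.16453037]
hit True 0.032095005800318245 [-0.19836636 -2.61984561  4.0077082 ] 4.4833
```

View pics/open.png

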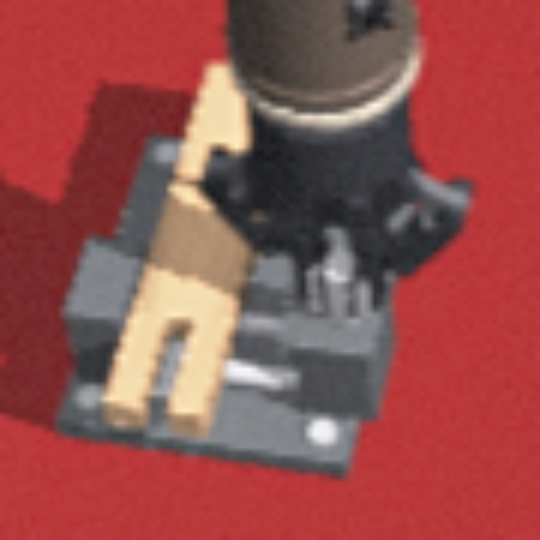

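The jaw met its stop after 32 mm and its lip is clear of the board. Next I grasp the board 50 mm behind its centre and lift it.

```bash
python3 - <<'E'
from h import *
yaw=np.radians(4.95); ex=np.array([np.cos(yaw),np.sin(yaw),0]); Q=down(yaw)
arm.gripper_to(.05); e=np.array(arm.get_eef_pos()); e[2]=.19; arm.move_l(e,.2)
arm.gripper_to(.085)
g=np.array([.4995,-.2387,0])-.050*ex
g[2]=.15; arm.move_l(g,.2,ori=Q)
g[2]=.067; print(arm.move_l(g,.12,force_limit=15),arm.get_eef_pos())
arm.gripper_to(0.0); print('w',arm.get_gripper_width(),arm.get_gripper_force(),arm.get_force())
f0=arm.get_force()
g[2]=.10; print(arm.move_l(g,.06,force_limit=20),arm.get_force()-f0)
g[2]=.2; arm.move_l(g,.15); print('w',arm.get_gripper_width(),arm.get_force()-f0,arm.get_wrist_torque(),arm.get_time_s())
a,d,i=cam('top'); b,d2,i2=cam('scene'); np.savez('lift.npz',p=a,d=d,**i)
save('lift.png',np.hstack([cv2.resize(a[140:240,290:390],(400,400)),cv2.resize(b[130:270,160:300],(400,400))]))
E
```

```text
False [ 0.45031731 -0.24293264  0.06750472]
w 0.048674217450221303 61.971906423568726 [-2.02861245  0.41856199  8.06942226]
False [ 1.41245358 -0.77479642 -9.59913309]
w 0.048656420081755206 [  1.91341567  -0.2714269  -10.20540491] [-0.05058335  0.18953205  0.04439205] 9.575
```

View pics/lift.png

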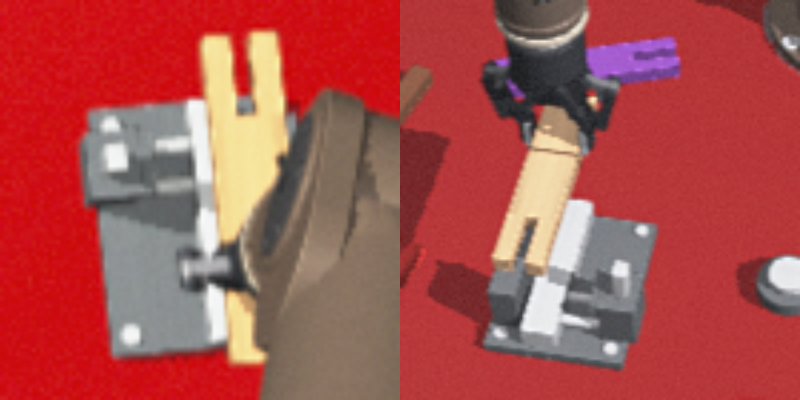

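The board is held, lifted clear of the vise. Next I carry it to the block and lay it down with the line about 6.5 cm back from the far edge.

```bash
cat >> h.py <<'E'
BC=np.array([.5239,.1729,0]); BY=np.radians(9.22); bx=np.array([np.cos(BY),np.sin(BY),0]); by=np.array([-bx[1],bx[0],0])
E
python3 - <<'E'
from h import *
Q=down(BY); g=BC+.015*bx; g[2]=.2
m=np.array([.47,-.03,.22]); arm.move_l(m,.25,ori=down(np.radians(7)))
arm.move_l(g,.25,ori=Q); g[2]=.105; arm.move_l(g,.12); arm.wait(.2)
print('pre',arm.get_eef_pos(),arm.get_force(),arm.get_wrist_torque())
g[2]=.076; print(arm.move_l(g,.02,force_limit=5),arm.get_eef_pos(),arm.get_force(),arm.get_wrist_torque(),arm.get_gripper_width(),arm.get_time_s())
for n in('top','scene'):
    p,d,i=cam(n); np.savez(n+'1.npz',p=p,d=d,**i)
    c=p[100:250,150:290] if n=='top' else p[200:340,270:410]
    save(n+'1.png',cv2.resize(c,None,fx=4,fy=4))
E
```

```text
pre [0.53913321 0.17550231 0.10574251] [-0.50795403 -0.2360992  -2.12501885] [-0.00228878  0.06981891  0.07741322]
True [0.53865354 0.17525807 0.08302217] [-0.66052979 -1.30511256  6.44644458] [-0.14705977  0.09874682 -0.07013973] 0.04854333271324202 13.8667
```

View pics/top1.png

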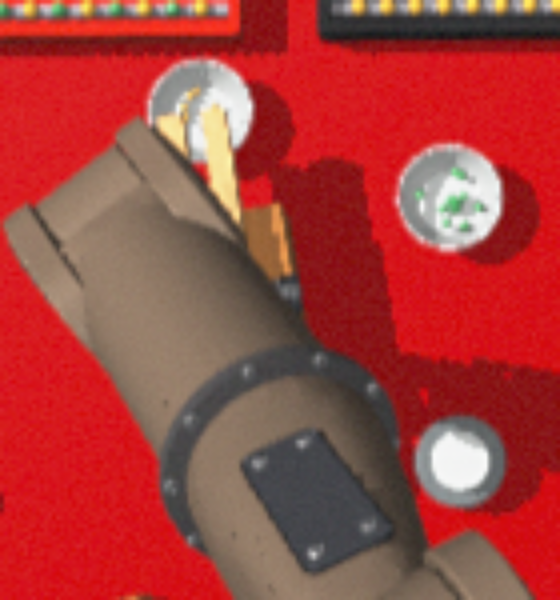

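View pics/scene1.png

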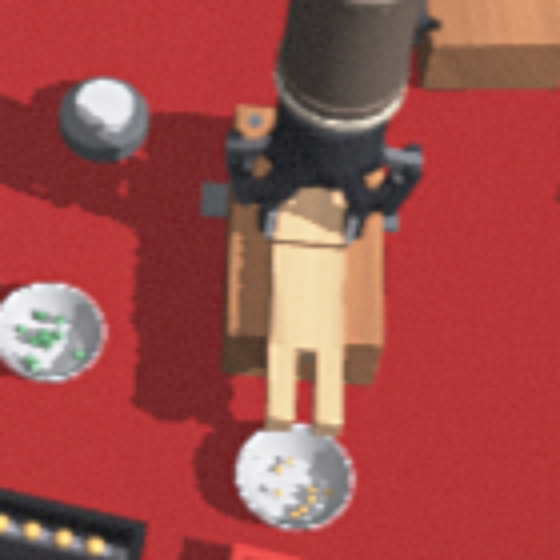

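The scene crop shows the board lying flat along the block. The scored line runs from crop (273,241) to (347,247), and the block's far edge from (224,348) to (381,347). I measure the line against the edge.

```bash
python3 - <<'E'
from h import *
z=np.load('scene1.npz'); i={k:z[k] for k in('fx','fy','cx','cy','rvec','tvec')}; p=z['p']
def bl(u,v,zz):
    q=ray(i,270+(u-1.5)/4,200+(v-1.5)/4,zz)-BC; return np.round([q@bx,q@by],4)
for n,a in dict(lineL=(273,241,.08),lineR=(347,247,.08),noseR=(268,418,.08),noseL=(343,422,.08),edgeR=(224,348,.06),edgeL=(381,347,.06)).items(): print(n,bl(*a))
# line rows: darkest along columns of board
g=cv2.cvtColor(p,cv2.COLOR_RGB2GRAY).astype(float)
for u in range(341,355,2):
    col=g[255:270,u]; k=col.argmin(); print(u,255+k,col[k], (lambda q:np.round([q@bx,q@by],4))(ray(i,u,255+k,.08)-BC))
P=cloud(z['d'],i); hsv=cv2.cvtColor(p,cv2.COLOR_RGB2HSV)
m=np.zeros(g.shape,bool); m[265:284,342:352]=1; X=P[m]-BC; A=np.c_[X@bx,X@by,np.ones(len(X))]
print('plane',np.linalg.lstsq(A,X[:,2],rcond=None)[0])
E
```

```text
lineL [ 0.0327 -0.0269]
lineR [0.0327 0.0258]
noseR [ 0.1736 -0.0274]
noseL [0.1719 0.023 ]
edgeR [ 0.1113 -0.0575]
edgeL [0.1002 0.0519]
341 260 122.0 [ 0.0322 -0.018 ]
343 260 129.0 [ 0.0317 -0.0123]
345 260 152.0 [ 0.0312 -0.0066]
347 261 131.0 [ 0.034  -0.0009]
349 261 117.0 [0.0335 0.0048]
351 261 117.0 [0.0329 0.0105]
353 261 125.0 [0.0324 0.0162]
plane [ 1.32545428 -1.06182733 -0.0234554 ]
```

The line is 67 mm short of the edge and the board is straight to within 1°. Now I slide it out.

```bash
python3 - <<'E'
from h import *
e=np.array(arm.get_eef_pos()); print(arm.get_force())
t=e+.067*bx; t+=by*((BC+.0*by-e)@by); t[2]=e[2]-.0005
print(arm.move_l(t,.04,force_limit=25)); arm.wait(.2)
print((np.array(arm.get_eef_pos())-e)@bx,arm.get_eef_pos(),arm.get_force(),arm.get_wrist_torque(),arm.get_gripper_width(),arm.get_time_s())
p,d,i=cam('scene'); np.savez('scene2.npz',p=p,d=d,**i)
save('scene2.png',cv2.resize(p[220:340,290:410],None,fx=5,fy=5))
P=cloud(d,i); 
z=P[...,2]
X=P-BC; a,b=X@bx,X@by
m=(a>.105)&(a<.15)&(abs(abs(b)-.0)<.02)&(z>.07)&(z<.1)&(d>0)
A=np.c_[a[m],b[m],np.ones(m.sum())]; print('plane',m.sum(),np.linalg.lstsq(A,z[m],rcond=None)[0],np.median(z[m]))
E
```

```text
[-0.90930107  0.04895667  5.83490148]
False
0.06565071312290206 [0.60336627 0.18638317 0.08310828] [-8.01530036 -0.49109048 11.56296295] [-0.31047872  1.7474996   0.02255925] 0.04852108259951005 16.0167
plane 216 [-0.01875666  0.00199764  0.08305106] 0.08056734004898689
```

View pics/scene2.png

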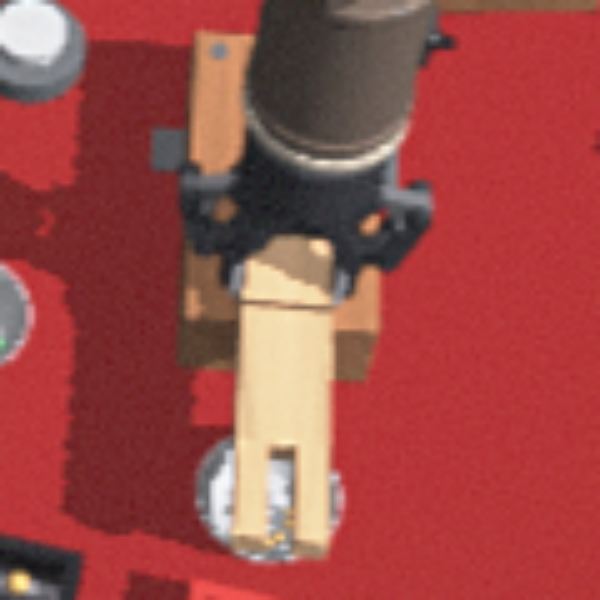

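The line is at crop (242,302) to (332,307) and the block's edge shows at about (183,318) to (380,331). I measure the line and the edge from their image gradients.

```bash
python3 - <<'E'
from h import *
z=np.load('scene2.npz'); i={k:z[k] for k in('fx','fy','cx','cy','rvec','tvec')}; p=z['p']
g=cv2.cvtColor(p,cv2.COLOR_RGB2GRAY).astype(float)
f=lambda u,v,zz:(lambda q:np.round([q@bx,q@by],4))(ray(i,u,v,zz)-BC)
for u in range(340,356,2):
    c=g[274:288,u]; k=c.argmin(); w=np.clip(np.median(c)-15-c[k-1:k+2],0,None); v=274+k+(w*[-1,0,1]).sum()/max(w.sum(),1); print('line',u,round(v,2),f(u,v,.08))
for u in (328,330,332,334,336,358,360,362,364):
    c=g[276:292,u]; dd=c[:-1]-c[1:]; k=dd.argmax(); print('edge',u,276.5+k,dd[k],f(u,276.5+k,.06))
zt=np.load('top0.npz'); it={k:zt[k] for k in i}; gt=cv2.cvtColor(zt['p'],cv2.COLOR_RGB2HSV)[...,0].astype(int)
# block far edge in top view: hue transition red->brown
for u in range(190,219,4):
    c=gt[145:165,u]; k=np.argmax((c>6)&(c<30)); q=ray(it,u,145+k-.5,.06)-BC; print('top',u,145+k,np.round([q@bx,q@by],4))
E
```

```text
line 340 280.0 [ 0.0981 -0.0197]
line 342 280.26 [ 0.0984 -0.0141]
line 344 280.28 [ 0.098  -0.0086]
line 346 280.69 [ 0.0988 -0.003 ]
line 348 280.88 [0.0988 0.0025]
line 350 281.0 [0.0987 0.0081]
line 352 281.09 [0.0985 0.0136]
line 354 281.21 [0.0984 0.0191]
edge 328 283.5 46.0 [ 0.1007 -0.0512]
edge 330 282.5 25.0 [ 0.097  -0.0457]
edge 332 283.5 22.0 [ 0.0997 -0.04  ]
edge 334 283.5 29.0 [ 0.0991 -0.0344]
edge 336 283.5 40.0 [ 0.0986 -0.0288]
edge 358 285.5 65.0 [0.0992 0.0328]
edge 360 285.5 59.0 [0.0987 0.0383]
edge 362 285.5 48.0 [0.0982 0.0439]
edge 364 285.5 38.0 [0.0977 0.0495]
top 190 156 [0.099  0.0359]
top 194 155 [0.1    0.0236]
top 198 154 [0.1009 0.0114]
top 202 154 [ 0.0989 -0.0004]
top 206 153 [ 0.0999 -0.0127]
top 210 152 [ 0.1009 -0.025 ]
top 214 152 [ 0.0989 -0.0367]
top 218 151 [ 0.0999 -0.049 ]
```

The line is within about 1 mm of the edge. I ease the press down to a light one and check again.

```bash
python3 - <<'E'
from h import *
e=np.array(arm.get_eef_pos()); t=e+.0010*bx; t[2]=.0830
arm.move_l(t,.01); arm.wait(.5)
e2=np.array(arm.get_eef_pos()); print((e2-e)@bx,e2,arm.get_force(),arm.get_wrist_torque(),arm.get_gripper_force(),arm.get_time_s())
p,d,i=cam('scene'); g=cv2.cvtColor(p,cv2.COLOR_RGB2GRAY).astype(float)
for u in (342,346,350,354):
    c=g[274:288,u]; k=c.argmin(); w=np.clip(np.median(c)-15-c[k-1:k+2],0,None); q=ray(i,u,274+k+(w*[-1,0,1]).sum()/max(w.sum(),1),.08)-BC; print(q@bx)
X=cloud(d,i)-BC; a,b,z=X@bx,X@by,X[...,2]
for lo,hi in((.105,.125),(.125,.145),(.16,.18),(.19,.23)):
    m=(a>lo)&(a<hi)&(abs(b)<.02)&(z>.065)&(z<.095); print(lo,m.sum(),np.median(z[m]),z[m].mean())
E
```

```text
0.0007366320556830932 [0.60409833 0.18675096 0.0831368 ] [-4.900056    0.04237355  5.30463573] [-0.10105697  0.99540639 -0.00387331] 62.82439827919006 16.8167
0.09886872494722282
0.09930127619796716
0.09898920647805237
0.09947839995130844
0.105 94 0.08037575096978969 0.0804955202378482
0.125 94 0.08074049133653968 0.08058450360433606
0.16 94 0.08030308994860058 0.08044730422780066
0.19 140 0.07993636433646292 0.0796126277195137
```

The board is level to within 0.5°, the line is over the edge to within 1 mm, and the press is light at about 7 N. I hand the job in.

```bash
python3 -c "
from rig import arm
print(arm.sign_off())"
```

```text
the job is handed in; nothing more can be done
None
```

The job is handed in: jaw opened to its stop, board laid flat on the right-hand block and slid out until the scored line is within about 1 mm of the far edge, still gripped, level and pressed down at about 7 N, after about 17 s of the 54 s allowed.

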